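# Lay the component box down against the stop bar

### The job

The larger black component box stands on its end on the bench. Without gripping or lifting anything, push it over with the fingers so that it lies flat on the bench with its lid up, and slide it until the end that was uppermost sits flush against the face of the low aluminium stop bar, between the bar's two ends. Leave the tools and supplies lying around where they are.

Things in the scene. Friction and masses are not known exactly. Their poses are not given: they have to be found in the camera images.
- box: closed black box, label on the lid, 85 x 124 x 39 mm (a tab sticks out 4 mm more at the middle of its -x side), about 0.3 kg; the lid does not open. Origin: centre of its underside. Axes: z out of the lid, y along the 124 mm length, x along the 85 mm width. It starts standing on its -y end: y up, z level and pointing roughly away from the stop bar, lid face on the side away from the bar
- box_mid (a point): centre of the box, 62 mm above the bench while it stands, 19.5 mm once it lies flat. Axes as box. Pushed against its z axis, high up on the lid face (upper third), the standing box tips toward the bar instead of sliding; past about 20 degrees it falls by itself onto its underside
- box_lead (a point): centre of the box's +y end face: the end that is uppermost at the start and must come against the bar; 62 mm from box_mid
- stop_bar: aluminium bar screwed to the bench (fixed), 240 mm long, 24 mm high, 14 mm thick, with a low screw flange behind and a thin grey mat (200 x 280) in front. Origin: at bench level, middle of its working face; x runs along the bar, y points from the face into the bar, away from the box, so the box arrives moving along +y. At the start the box's middle is about 165 to 235 mm in front of the face
- pen: white pen with a green cap, 132 long, 16 thick, lying (mm); a loose bystander, to be left where it is; origin at the centre of its underside
- tape: roll of heat tape lying flat, 62 across, 20 high (mm); a loose bystander, to be left where it is; origin at the centre of its underside
- cutters: side cutters with blue handles, lying, 52 x 109 x 13 (mm); a loose bystander, to be left where it is; origin at the centre of its underside
- spool: spool of solder wire, 58 across, 36 high, standing on its flange (mm); a loose bystander, to be left where it is; origin at the centre of its underside
- swabs: tube of swabs standing upright, 37 across, 116 high (mm); a loose bystander, to be left where it is; origin at the centre of its underside
There are look-alikes about, which are no part of the job. What is shaped like the box but turquoise is not meant.

How it is judged:
On the way:
1. the box has been tipped over and lies flat, lid up (angle between box's own z axis and vertical below 0.08 rad and height (world z) of box_mid below 0.025 m), for 0.1 s.
At the end, for the whole second after the job is handed in: the box lies flat on the bench (within 0.06 rad), lid up, at rest, its leading end within 5 mm of the bar's face and parallel to it within 0.07 rad, the middle of that end at most 75 mm from the middle of the bar (angle between box's own z axis and vertical below 0.06 rad and height (world z) of box_mid below 0.024 m and y of box_lead in the frame of stop_bar between -0.005 and 0.003 m and x of box_lead in the frame of stop_bar between -0.075 and 0.075 m and angle between the y axis of box and the y axis of stop_bar, either way round below 0.07 rad and linear speed of box below 0.01 m/s and angular speed of box below 0.1 rad/s); the robot touches nothing.
It fails at once if the box is lifted off the bench (height (world z) of box_mid above 0.08 m or (angle between box's own z axis and vertical below 0.3 rad and height (world z) of box_mid above 0.055 m)).
It fails at once if a bystander is moved by more than 25 mm (distance of any of pen, tape, cutters, spool, swabs from where it was at the start of the episode above 0.025 m).
It also fails if it takes over 40 s, if anything falls off the work surface, if the arm or the gripper's body presses on something with over 40 N, if the wrist force passes 120 N, or if a joint passes its speed limit or range.

### The arm

A 7-joint arm with a two-finger parallel gripper is mounted at the origin on a cart in front of the work surface, level with it; the furniture and walls round the work are solid. World frame = base frame: x ahead of the robot, y to its left, z up, the work surface at z = 0. Lengths are in m, angles in rad, forces in N, time in s.
With the tool pointing down it reaches from about 0.425 to 1.025 m from the base axis. Payload 9.4 kg.
Tool frame: the origin (TCP) lies on the centre line of the jaws, within the pads' length; the fingertips stand ahead of it and the grasp point (between the pads) lies 3 mm ahead of it (manip.tcp_to_tips is the z of the fingertips in the tool frame, in m); z points along the fingers, y is the line along which they close (so a half turn about z gives the same grasp; the last joint's range is limited). The gripper opens to 93 mm and grips with 3 to 60 N. Pads are 15 mm wide; open, the fingers measure 128 mm over their backs; the gripper's body (75 mm by 188 mm) begins 65 mm behind the grasp point.
Start: joints at [1.205, 0.599, -0.003, 1.599, 0.002, 0.943, -0.08], TCP at [0.206, -0.695, 0.241] pointing down, gripper open.
Joint ranges: [-2.57, 2.57], [-0.35, 1.97], [-1.29, 1.29], [0.11, 2.56], [-1.05, 4.19], [0.11, 1.86], [-2.63, 2.63]. Speed limits (rad/s): [2.22, 2.22, 3.01, 3.01, 3.14, 3.14, 3.14].

### API

Orientations are given as a unit quaternion [x, y, z, w].
In Python, from cell import manip gives the robot as it stands.
- The arm moves only by the tool move_arm, never from a script. Its argument "rows" is a list of rows, each an object with "fingers": the opening, from 0 (shut) to 1 (fully open); "translation": the shift along the world's x, y, z in m, a list of three; "angular": the turn, a rotation vector about the world's x, y, z in rad, a list of three. A call has exactly 5 rows; each row is the pose to reach, as a shift and turn from the pose commanded when the call began; what a row does not reach only later rows make up. A row lasts 1/10 s, in which the tool goes at most 50 mm and 8.59 degrees, less where a joint would pass 70% of its speed; a pose out of reach is approached as far as the arm can. A call with a gripper value outside its range is refused whole. The fingers move at their own pace and stop on an object; "grip_force" is the grip in N (left out, the last holds). Time passes only in rows, so rows that repeat a pose let the fingers close, or fill a call up. It gives the time, the measured TCP pose, the force, the opening and the grip force at its end, in the units of the state.
- manip.observe(): the state, without advancing time (a new reading comes with each control period).
- manip.capture(name): name is "side" or "top"; returns a dict with "pixels" (420x560x3 uint8, red, green, blue), "fovy" (degrees; the focal length in pixels is half the picture's height over the tangent of half this angle, whatever the lens; pixels are square), "cx", "cy" (the principal point, pixels), "xyz" and "orientation" of the camera in the world. Camera axes: x right, y up, looking along -z (the intrinsics and any distortion apply to the point x, -y, -z); pixel columns grow to the right and rows downward; lengths in m; the calibration is good to about 2 mm. A picture is of the moment at which its call begins. There is no depth.
- manip.finish_job(): hands the job in; it is judged then, once.
The state is a dict: "time_s": time; "joint_pos": joint angles; "joint_velocities": joint speeds; "effort": joint torques, N m; "tcp_pos": TCP position; "ee_rot": TCP orientation; "wrist_force": force on the tool from outside, world axes, zero at the start; "moment": the same for the moment, N m; "width": finger opening in m; "grasp_force": force on a finger pad.
Only numpy, scipy, OpenCV 4.12 (cv2) and the standard library are available. Lean on these libraries where they do the work, as an engineer would, in place of code of your own. Each camera call takes 0.05 s, during which the arm holds its last target. There are 200 camera calls.

## Working session

There is one attempt and no reset: what is moved stays moved. The work goes in short steps, Python scripts to look and compute and a tool call to move; the robot and the scene stay as the last step left them, time stands still between calls to the robot, and variables do not carry over. Pictures are saved under pics/ and viewed, at most 10 in all, crops included, and the job is handed in when it is done.

Besides the shell and the picture viewer there is one more tool, called after ">>>" by a JSON object that holds its "method" and its "body". move_arm: Moves the arm, as the interface text tells. Its arguments: {"type":"object","properties":{"rows":{"type":"array"},"grip_force":{"type":"number"}},"required":["rows"]}

```bash
ls; mkdir -p pics; python3 - <<'E'
from cell import manip
import cv2, json
s=manip.observe(); print({k:s[k] for k in ('time_s','tcp_pos','ee_rot','wrist_force','width')}, manip.tcp_to_tips)
for n in ("top","side"):
    c=manip.capture(n); cv2.imwrite(f"pics/{n}0.png",c["pixels"][:,:,::-1]); print({k:v for k,v in c.items() if k!="pixels"})
E
```

```text
pics
{'time_s': 0.0, 'tcp_pos': array([ 0.20634546, -0.69455487,  0.23976688]), 'ee_rot': array([ 9.89587591e-01,  1.43929928e-01, -1.83644193e-04, -7.36396020e-04]), 'wrist_force': array([ 1.01783645,  0.2394001 , -0.9270532 ]), 'width': 0.0927952983208914} 0.022
{'fovy': 53.19713338047253, 'cx': 278.30626975321525, 'cy': 210.5459468425808, 'xyz': array([0.50949388, 0.07339638, 1.06451463]), 'orientation': array([ 0.01684354, -0.01758434, -0.70022503,  0.71350683])}
{'fovy': 46.6237123086687, 'cx': 274.93293880553506, 'cy': 212.36352230860055, 'xyz': array([0.61066411, 1.04440979, 0.77784979]), 'orientation': array([0.01086153, 0.45873952, 0.8881501 , 0.02508948])}
```

View pics/top0.png

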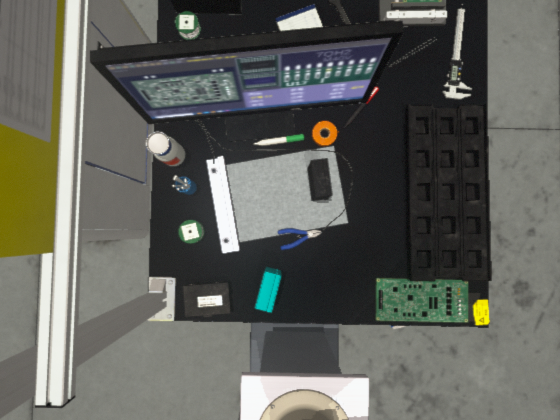

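View pics/side0.png

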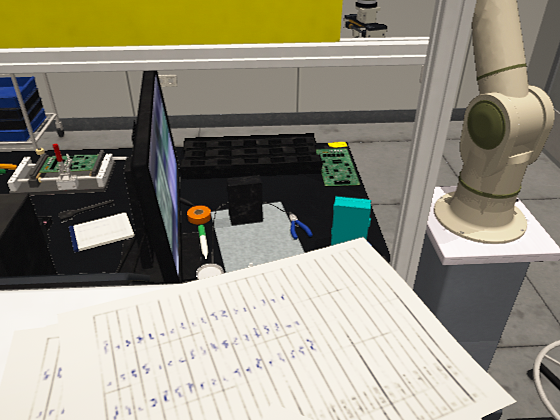

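Top view: the candidates for the black box are the standing black box on the mat (320,180), the lying black box with a white label (207,299), and the turquoise box (268,290). The standing black one on the mat fits the description. The bar is at (223,205), the pen at (280,140), the tape at (324,133) and the cutters at (300,237). In the side view the box is at (245,200) with its lid away from the camera.

```bash
cat > h.py <<'E'
import numpy as np, cv2
from cell import manip
from scipy.spatial.transform import Rotation as R
def ray(c,u,v):
    f=c["pixels"].shape[0]/2/np.tan(np.radians(c["fovy"])/2)
    d=np.array([(u-c["cx"])/f,-(v-c["cy"])/f,-1.0])
    return R.from_quat(c["orientation"]).apply(d)
def onz(c,u,v,z):
    d=ray(c,u,v); return c["xyz"]+d*(z-c["xyz"][2])/d[2]
def proj(c,p):
    f=c["pixels"].shape[0]/2/np.tan(np.radians(c["fovy"])/2)
    q=R.from_quat(c["orientation"]).inv().apply(np.array(p)-c["xyz"])
    return c["cx"]+f*q[0]/-q[2], c["cy"]-f*q[1]/-q[2]
E
python3 - <<'E'
from h import *
c=manip.capture("top"); s=manip.capture("side")
a=c["pixels"][120:260,140:380][:, :, ::-1]; b=s["pixels"][160:280,160:400][:,:,::-1]
b=cv2.resize(b,(700,350),interpolation=cv2.INTER_CUBIC)
cv2.imwrite("pics/crop.png",cv2.resize(a,(768,448),interpolation=cv2.INTER_CUBIC)); cv2.imwrite("pics/crops.png",b)
E
```

```text
(no output)
```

View pics/crop.png

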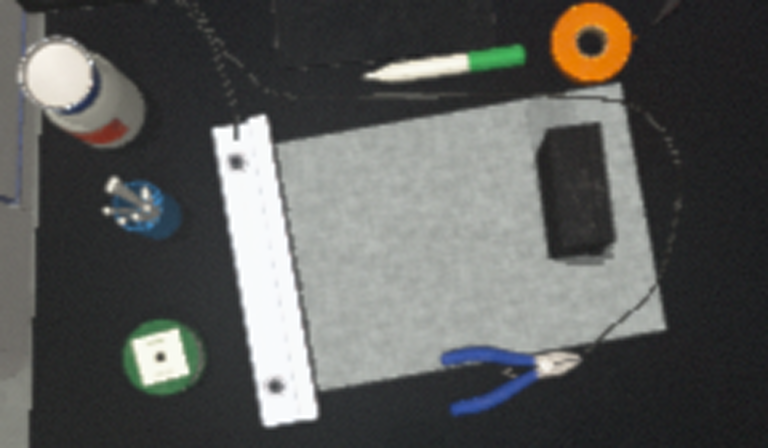

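View pics/crops.png

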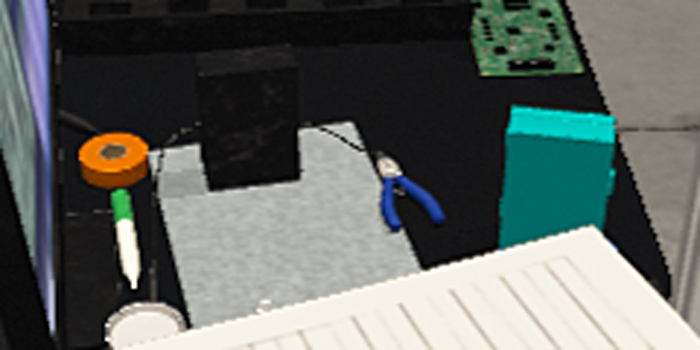

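The crops confirm the black box standing on the mat: its top face runs about (553,125)-(613,245) in crop pixels (3.2x), i.e. (313..331, 159..197) in the full picture. Next I measure edges.

```bash
python3 - <<'E'
from h import *
c=manip.capture("top"); p=c["pixels"]; hsv=cv2.cvtColor(p,cv2.COLOR_RGB2HSV); g=p.max(2)
# bar: white blob; right edge per row (sub-pixel)
m=((g>200)&(hsv[...,1]<40)).astype(np.uint8); n,l,st,ce=cv2.connectedComponentsWithStats(m)
i=l[205,218]; print("bar",st[i],ce[i])
rc=cv2.minAreaRect(np.argwhere(l==i)[:,::-1].astype(np.float32)); print(rc)
E_=[]
for r in range(165,245):
    x=np.where(l[r]==i)[0]
    if len(x): E_.append((x.max()+.5,r))
W=np.array([onz(c,u,v,0.0) for u,v in E_])[:,:2]
vx,vy,x0,y0=cv2.fitLine(W.astype(np.float32),cv2.DIST_HUBER,0,.01,.01).ravel(); print("face dir",vx,vy,"pt",x0,y0)
for q in cv2.boxPoints(rc): print("barcorner",q,onz(c,*q,.0).round(4),onz(c,*q,.024).round(4))
# box: dark on mat
b=(g<75).astype(np.uint8); b[:150]=0;b[210:]=0;b[:,:305]=0;b[:,336:]=0
b=cv2.morphologyEx(b,cv2.MORPH_OPEN,np.ones((3,3)))
n,l,st,ce=cv2.connectedComponentsWithStats(b); i=1+np.argmax(st[1:,4]); print(st[i])
cn,_=cv2.findContours((l==i).astype(np.uint8),0,2); ap=cv2.approxPolyDP(cn[0],1.5,True)[:,0]
for q in ap: print(q,onz(c,*q,0).round(4),onz(c,*q,.124).round(4))
o=hsv
def blob(mask,z,nm):
    n,l,st,ce=cv2.connectedComponentsWithStats(mask.astype(np.uint8)); i=1+np.argmax(st[1:,4]); print(nm,st[i],onz(c,*ce[i],z).round(3))
R_=np.zeros_like(g,bool); R_[120:260,230:380]=1
blob(R_&(o[...,0]>5)&(o[...,0]<22)&(o[...,1]>150)&(g>100),.02,"tape")
blob(R_&(o[...,0]>100)&(o[...,0]<130)&(o[...,1]>120)&(g>60),.01,"cutters")
blob(R_&(o[...,0]>50)&(o[...,0]<75)&(o[...,1]>150)&(g>70),.01,"pen cap")
print("monitor bottom edge", onz(c,270,112,.2), onz(c,270,112,.4))
np.save("g.npy",g); print(g[176:186:4,300:345])
E
```

```text
bar [ 207  156   32   97 1523] [222.69336835 205.05909389]
((222.41754150390625, 204.18557739257812), (95.46455383300781, 16.699254989624023), 80.27242279052734)
face dir 0.98133427 0.1923099 pt 0.5746551 0.193507
barcorner [206.12292 158.55035] [0.6909 0.2597 0.    ] [0.6869 0.2555 0.024 ]
barcorner [222.58209 155.72879] [0.699  0.2179 0.    ] [0.6947 0.2146 0.024 ]
barcorner [238.71216 249.8208 ] [0.4601 0.171  0.    ] [0.4612 0.1688 0.024 ]
barcorner [222.25299 252.64236] [0.4522 0.2125 0.    ] [0.4535 0.2093 0.024 ]
[308 159  24  42 818]
[326 159] [ 0.6956 -0.0467  0.    ] [ 0.6739 -0.0327  0.124 ]
[312 160] [ 0.6924 -0.0109  0.    ] [ 0.6711 -0.0011  0.124 ]
[308 166] [ 0.6767 -0.0009  0.    ] [0.6572 0.0077 0.124 ]
[312 200] [ 0.5899 -0.0125  0.    ] [ 0.5805 -0.0025  0.124 ]
[327 199] [ 0.5931 -0.0506  0.    ] [ 0.5834 -0.0361  0.124 ]
[331 195] [ 0.6035 -0.0606  0.    ] [ 0.5926 -0.045   0.124 ]
tape [312 121  26  25 436] [ 0.758 -0.039  0.02 ]
cutters [280 236  28  14 139] [0.479 0.033 0.01 ]
pen cap [292 135  12   6  48] [0.747 0.027 0.01 ]
monitor bottom edge [0.757242   0.09408565 0.2       ] [0.69992704 0.08929932 0.4       ]
[[172 175 173 173 177 178 170 143  86  44  39  36  38  45  47  49  49  49
   45  49  49  54  54  54  48  51  55  52  49  72 131 170 175 175 174 173
  174 178 159 102  48  36  34  36  35]
 [172 171 172 172 169 167 166 159 129  57  37  37  40  41  43  48  47  51
   55  54  52  49  47  46  47  49  51  51  51  59 102 168 174 175 174 175
  176 175 179 163 100  47  38  38  37]
 [170 168 164 164 164 165 168 174 156  89  46  39  38  40  46  43  50  49
   48  48  49  50  46  51  57  48  52  52  50  47  72 124 161 166 167 174
  174 174 172 166 149  69  41  35  37]]
```

Box lid-face centre is about (0.640,-0.043), yaw about 8°. The bar face middle is (0.580,0.1945), yaw 11.1°, with +y into the bar = (-0.19,0.98). I'll approach high, with the fingers parallel to the lid.

>>> {"method": "move_arm", "body": {"rows": [{"fingers":0.4,"translation":[0.029,0.038,0],"angular":[0,0,0.097]},{"fingers":0.4,"translation":[0.058,0.076,0],"angular":[0,0,0.194]},{"fingers":0.4,"translation":[0.087,0.114,0],"angular":[0,0,0.291]},{"fingers":0.4,"translation":[0.116,0.152,0],"angular":[0,0,0.388]},{"fingers":0.4,"translation":[0.145,0.19,0],"angular":[0,0,0.485]}]}}

```text
time_s: 0.75
tcp_pos: [0.3523, -0.5034, 0.2407]
ee_rot: [0.925, 0.379, 0.0, 0.0]
wrist_force: [0.2, -0.4, 0.5]
width: 0.0571
grasp_force: 0.0
```

>>> {"method": "move_arm", "body": {"rows": [{"fingers":0.4,"translation":[0.029,0.038,0],"angular":[0,0,0.097]},{"fingers":0.4,"translation":[0.058,0.076,0],"angular":[0,0,0.194]},{"fingers":0.4,"translation":[0.087,0.114,0],"angular":[0,0,0.291]},{"fingers":0.4,"translation":[0.116,0.152,0],"angular":[0,0,0.388]},{"fingers":0.4,"translation":[0.145,0.19,0],"angular":[0,0,0.485]}]}}

```text
time_s: 1.25
tcp_pos: [0.4973, -0.3134, 0.2408]
ee_rot: [0.807, 0.59, -0.0, 0.0]
wrist_force: [-0.7, -0.9, -0.1]
width: 0.0371
grasp_force: 0.0
```

>>> {"method": "move_arm", "body": {"rows": [{"fingers":0.4,"translation":[0.029,0.038,0],"angular":[0,0,0.097]},{"fingers":0.4,"translation":[0.058,0.076,0],"angular":[0,0,0.194]},{"fingers":0.4,"translation":[0.087,0.114,0],"angular":[0,0,0.291]},{"fingers":0.4,"translation":[0.116,0.152,0],"angular":[0,0,0.388]},{"fingers":0.4,"translation":[0.145,0.19,0],"angular":[0,0,0.485]}]}}

```text
time_s: 1.75
tcp_pos: [0.6424, -0.1234, 0.2407]
ee_rot: [0.642, 0.767, -0.0, 0.0]
wrist_force: [1.0, -0.1, -0.7]
width: 0.037
grasp_force: 0.0
```

>>> {"method": "move_arm", "body": {"rows": [{"fingers":0.4,"translation":[0.003,0,-0.045],"angular":[0,0,-0.01]},{"fingers":0.4,"translation":[0.003,0,-0.09],"angular":[0,0,-0.02]},{"fingers":0.4,"translation":[0.003,0,-0.122],"angular":[0,0,-0.02]},{"fingers":0.4,"translation":[0.001,0.02,-0.122],"angular":[0,0,-0.02]},{"fingers":0.4,"translation":[-0.001,0.04,-0.122],"angular":[0,0,-0.02]}]}}

```text
time_s: 2.25
tcp_pos: [0.6397, -0.0851, 0.1168]
ee_rot: [0.652, 0.759, -0.001, -0.001]
wrist_force: [1.4, 0.5, 0.4]
width: 0.0371
grasp_force: 0.0
```

```bash
python3 - <<'E'
from h import *
c=manip.capture("top"); s=manip.capture("side")
a=c["pixels"][120:260,200:370]; b=s["pixels"][130:260,180:360]
cv2.imwrite("pics/p1.png",np.hstack([cv2.resize(a,(400,330)),cv2.resize(b,(400,330))])[:,:,::-1])
print(manip.observe()["tcp_pos"])
E
```

```text
[ 0.6403718  -0.0815147   0.11833692]
```

View pics/p1.png

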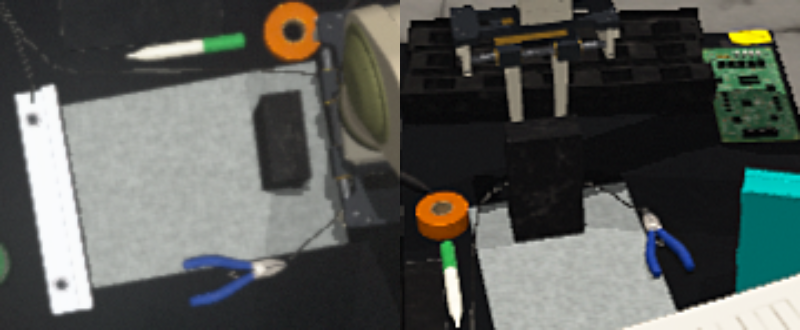

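Left panel: the fingers at about (335,130) stand just behind the box. Right panel: they are centred on its width at about (540,100). Now I tip it.

>>> {"method": "move_arm", "body": {"rows": [{"fingers":0.4,"translation":[-0.002,0.014,0],"angular":[0,0,0]},{"fingers":0.4,"translation":[-0.004,0.028,0],"angular":[0,0,0]},{"fingers":0.4,"translation":[-0.006,0.04,0],"angular":[0,0,0]},{"fingers":0.4,"translation":[-0.008,0.05,0],"angular":[0,0,0]},{"fingers":0.4,"translation":[-0.009,0.06,0],"angular":[0,0,0]}]}}

```text
time_s: 2.85
tcp_pos: [0.6312, -0.0241, 0.1188]
ee_rot: [0.651, 0.759, -0.0, 0.0]
wrist_force: [0.4, -0.8, -0.1]
width: 0.0372
grasp_force: 0.0
```

>>> {"method": "move_arm", "body": {"rows": [{"fingers":0.4,"translation":[-0.001,0.008,0],"angular":[0,0,0]},{"fingers":0.4,"translation":[-0.002,0.016,0],"angular":[0,0,0]},{"fingers":0.4,"translation":[-0.002,0.016,0],"angular":[0,0,0]},{"fingers":0.4,"translation":[-0.002,0.016,0],"angular":[0,0,0]},{"fingers":0.4,"translation":[-0.002,0.016,0],"angular":[0,0,0]}]}}

```text
time_s: 3.35
tcp_pos: [0.6295, -0.0096, 0.1185]
ee_rot: [0.651, 0.759, -0.0, 0.0]
wrist_force: [0.1, 0.3, -0.6]
width: 0.037
grasp_force: 0.0
```

```bash
python3 - <<'E'
from h import *
c=manip.capture("top"); s=manip.capture("side")
a=c["pixels"][120:260,200:370]; b=s["pixels"][130:260,180:360]
cv2.imwrite("pics/p2.png",np.hstack([cv2.resize(a,(400,330)),cv2.resize(b,(400,330))])[:,:,::-1])
print(manip.observe()["tcp_pos"])
E
```

```text
[ 0.62949223 -0.00966095  0.1185544 ]
```

View pics/p2.png

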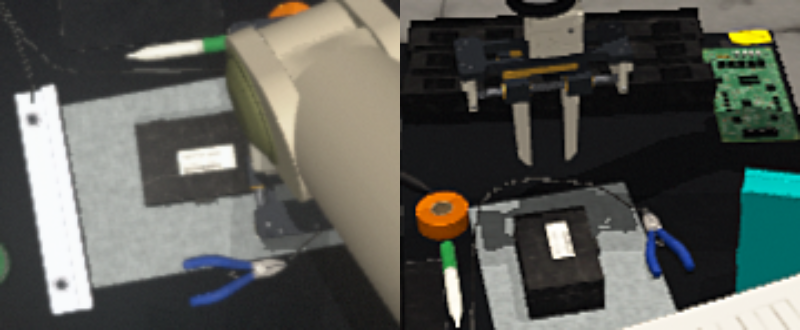

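The box lies flat with its lid up. Left panel: lead edge from (136,124) to (146,206), with the bar off to its left. Next I measure that edge.

```bash
cat >> h.py <<'E'
def lead(c):
    g=c["pixels"].max(2); f=np.array([.5795,.1945]); Y=np.array([-.1923,.9813]); X=np.array([.9813,.1923])
    m=(g<80).astype(np.uint8); m[:, :240]=0; m[:150]=0; m[225:]=0; m[:,330:]=0
    m=cv2.morphologyEx(m,cv2.MORPH_OPEN,np.ones((5,5)))
    n,l,st,ce=cv2.connectedComponentsWithStats(m); i=1+np.argmax(st[1:,4])
    E=[]
    for r in range(st[i][1]+4,st[i][1]+st[i][3]-4):
        u=np.where(l[r]==i)[0].min()
        E.append((u,r))
    E=np.array(E); w=np.array([onz(c,a,b,.039)[:2] for a,b in E]).astype(np.float32)
    vx,vy,x0,y0=cv2.fitLine(w,cv2.DIST_HUBER,0,.01,.01).ravel()
    if vx<0: vx,vy=-vx,-vy
    p=np.array([x0,y0])-f
    print("blob",st[i],"yaw deg",np.degrees(np.arctan2(vy,vx)),"lead world",x0,y0,"in bar x,y",p@X,p@Y)
E
python3 - <<'E'
from h import *
lead(manip.capture("top"))
E
```

```text
blob [ 259  167   60   40 1298] yaw deg 17.666883 lead world 0.6175803 0.11392046 in bar x,y 0.02187274710811971 -0.08639554555043578
```

>>> {"method": "move_arm", "body": {"rows": [{"fingers":0.4,"translation":[0.005,-0.035,0],"angular":[0,0,0.01]},{"fingers":0.4,"translation":[0.005,-0.07,0],"angular":[0,0,0.02]},{"fingers":0.4,"translation":[0.005,-0.07,-0.04],"angular":[0,0,0.03]},{"fingers":0.4,"translation":[0.005,-0.07,-0.075],"angular":[0,0,0.03]},{"fingers":0.4,"translation":[0.005,-0.07,-0.082],"angular":[0,0,0.03]}]}}

```text
time_s: 4.0
tcp_pos: [0.6324, -0.0796, 0.0333]
ee_rot: [0.64, 0.769, -0.002, -0.002]
wrist_force: [-0.1, -0.6, 0.3]
width: 0.0373
grasp_force: 0.0
```

```bash
python3 - <<'E'
from h import *
c=manip.capture("top"); lead(c)
s=manip.observe(); print(s["tcp_pos"],s["wrist_force"])
r=R.from_quat(s["ee_rot"]).as_matrix(); print("tool y yaw",np.degrees(np.arctan2(r[1,1],r[0,1])))
E
```

```text
blob [ 259  167   52   40 1323] yaw deg 16.892101 lead world 0.6153328 0.1158402 in bar x,y 0.020036429048109036 -0.08407950909733772
[ 0.63288273 -0.07908913  0.03402929] [-0.15734127  0.74721336  0.12826252]
tool y yaw 10.480294685824672
```

```bash
python3 - <<'E'
from h import *
c=manip.capture("top"); g=c["pixels"].max(2)
for r in range(168,214,3): print(r,g[r,252:270])
print("cols");
for u in (270,285,295): print(u,g[160:176,u],g[196:214,u])
cv2.imwrite("pics/p3.png",cv2.resize(c["pixels"][140:230,230:340],(770,600),interpolation=cv2.INTER_CUBIC)[:,:,::-1])
E
```

```text
168 [183 182 179 178 179 176 173 169 172 169 169 166 166 172 169 165 155 152]
171 [176 174 176 177 172 160 151 149 145 147 142 125  98  83  88  78  72  72]
174 [174 177 173 172 163 109  74  70  67  71  72  71  66  70  73  68  67  69]
177 [184 178 177 175 167 128  79  72  71  72  73  75  77  79  77  72  72  72]
180 [166 173 176 179 178 161  99  74  69  72  71  72  69  67  70  70  70  70]
183 [178 172 177 177 178 163 115  75  70  70  70  73  69  70  73  68  71  71]
186 [168 170 176 178 179 176 156  86  73  76  78  77  75  78  73  71  71  72]
189 [176 175 176 173 179 180 167 115  77  73  73  72  73  74  73  75  72  70]
192 [181 182 186 183 180 184 171 135  80  74  69  73  72  71  71  72  69  73]
195 [179 182 181 188 188 184 179 157  95  77  80  82  82  82  88  87  78  80]
198 [175 179 186 186 182 180 180 168 125  89  83  80  78  78  79  77  77  76]
201 [176 177 174 172 169 174 176 175 151  88  76  76  78  77  75  77  75  74]
204 [180 176 174 173 175 179 181 173 161 115  83  80  77  76  73  72  73  73]
207 [173 175 176 175 176 180 185 185 168 151 100  91  91  94  99 113 121 140]
210 [175 177 181 184 187 183 177 181 180 181 180 184 179 175 168 174 175 171]
213 [177 175 176 181 183 176 174 172 170 170 176 180 183 177 173 171 171 176]
cols
270 [168 166 165 167 166 164 166 168 155 153 131  78  65  66  68  67] [ 73  73  76  76  73  75  82  75  72  67  72 115 162 173 170 173 177 180]
285 [171 175 175 175 173 173 154 156 147  82  60  60  58  60  60  61] [ 65  64  67  70  66  66  66  65  74  77 118 169 176 175 175 177 174 168]
295 [177 180 178 174 162 150 143  82  58  57  61  61  62  66  66  64] [ 62  63  63  70  71  72  63  94 164 173 173 171 174 177 180 176 175 172]
```

View pics/p3.png

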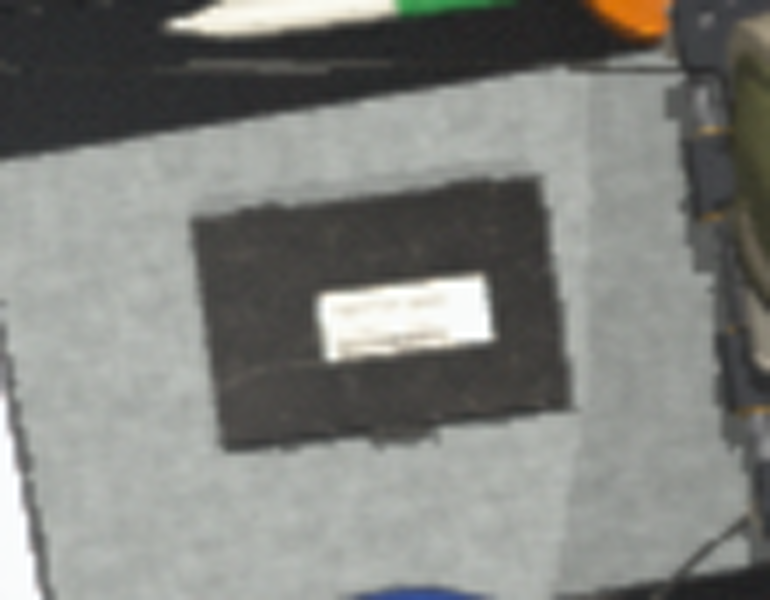

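The crop (7x) shows the box flat, lead edge from (193,215) to (225,450), rear edge from (540,178) to (570,410), with the fingers clear on the right. The box yaw is close to the bar's; my mask threshold was off, so I fix that.

```bash
sed -i 's/g<80/g<120/' h.py; python3 - <<'E'
from h import *
c=manip.capture("top"); lead(c)
print("rear",onz(c,230+555/7,140+294/6.67,.039))
E
```

```text
blob [ 258  167   54   41 1585] yaw deg 7.9025755 lead world 0.6147537 0.12048956 in bar x,y 0.020362270922738297 -0.07940573566630482
rear [ 0.62598023 -0.00206119  0.039     ]
```

>>> {"method": "move_arm", "body": {"rows": [{"fingers":0.4,"translation":[0.012,0.005,0],"angular":[0,0,0.01]},{"fingers":0.4,"translation":[0.009,0.023,0],"angular":[0,0,0.01]},{"fingers":0.4,"translation":[0.006,0.038,0],"angular":[0,0,0.01]},{"fingers":0.4,"translation":[0.003,0.051,0],"angular":[0,0,0.01]},{"fingers":0.4,"translation":[0.001,0.061,0],"angular":[0,0,0.01]}]}}

```text
time_s: 4.65
tcp_pos: [0.6356, -0.0162, 0.0374]
ee_rot: [0.635, 0.772, 0.0, 0.0]
wrist_force: [0.1, -0.7, -0.3]
width: 0.0373
grasp_force: 0.0
```

>>> {"method": "move_arm", "body": {"rows": [{"fingers":0.4,"translation":[-0.0025,0.0125,0],"angular":[0,0,0]},{"fingers":0.4,"translation":[-0.005,0.025,0],"angular":[0,0,0]},{"fingers":0.4,"translation":[-0.0075,0.0375,0],"angular":[0,0,0]},{"fingers":0.4,"translation":[-0.01,0.05,0],"angular":[0,0,0]},{"fingers":0.4,"translation":[-0.0125,0.0625,0],"angular":[0,0,0]}]}}

```text
time_s: 5.15
tcp_pos: [0.6227, 0.0454, 0.0366]
ee_rot: [0.636, 0.772, -0.0, 0.0]
wrist_force: [0.6, -2.0, 1.6]
width: 0.0369
grasp_force: 1.1
```

```bash
python3 - <<'E'
from h import *
c=manip.capture("top"); lead(c); t=manip.observe()["tcp_pos"][:2]-np.array([.5795,.1945]); print(t@[.9813,.1923],t@[-.1923,.9813])
E
```

```text
blob [ 240  165   75   60 1797] yaw deg 53.269485 lead world 0.60474473 0.15564553 in bar x,y 0.017300942148792728 -0.04298244913369417
0.01392502939960996 -0.15142328783377534
```

>>> {"method": "move_arm", "body": {"rows": [{"fingers":0.4,"translation":[-0.001,0.006,0],"angular":[0,0,0]},{"fingers":0.4,"translation":[-0.002,0.011,0],"angular":[0,0,0]},{"fingers":0.4,"translation":[-0.003,0.015,0],"angular":[0,0,0]},{"fingers":0.4,"translation":[-0.0035,0.018,0],"angular":[0,0,0]},{"fingers":0.4,"translation":[-0.0035,0.018,0],"angular":[0,0,0]}]}}

```text
time_s: 5.7
tcp_pos: [0.6193, 0.0631, 0.0365]
ee_rot: [0.636, 0.772, 0.0, -0.0]
wrist_force: [0.1, 0.4, 0.2]
width: 0.0374
grasp_force: 0.0
```

>>> {"method": "move_arm", "body": {"rows": [{"fingers":0.4,"translation":[-0.0002,0.001,0],"angular":[0,0,0]},{"fingers":0.4,"translation":[-0.0004,0.002,0],"angular":[0,0,0]},{"fingers":0.4,"translation":[-0.0006,0.003,0],"angular":[0,0,0]},{"fingers":0.4,"translation":[-0.0006,0.003,0],"angular":[0,0,0]},{"fingers":0.4,"translation":[-0.0006,0.003,0],"angular":[0,0,0]}]}}

```text
time_s: 6.2
tcp_pos: [0.6191, 0.064, 0.0366]
ee_rot: [0.636, 0.772, -0.001, 0.001]
wrist_force: [2.3, -6.0, -0.9]
width: 0.0373
grasp_force: 2.6
```

>>> {"method": "move_arm", "body": {"rows": [{"fingers":0.4,"translation":[-0.0004,0.002,0],"angular":[0,0,0]},{"fingers":0.4,"translation":[-0.0008,0.004,0],"angular":[0,0,0]},{"fingers":0.4,"translation":[-0.0008,0.004,0],"angular":[0,0,0]},{"fingers":0.4,"translation":[-0.0008,0.004,0],"angular":[0,0,0]},{"fingers":0.4,"translation":[-0.0008,0.004,0],"angular":[0,0,0]}]}}

```text
time_s: 6.7
tcp_pos: [0.6191, 0.0641, 0.0367]
ee_rot: [0.637, 0.771, -0.002, 0.002]
wrist_force: [4.8, -15.5, 0.6]
width: 0.0374
grasp_force: 7.7
```

```bash
python3 - <<'E'
from h import *
c=manip.capture("top"); s=manip.observe(); print(s["tcp_pos"],s["wrist_force"])
cv2.imwrite("pics/p4.png",cv2.resize(c["pixels"][140:260,200:340],(700,600),interpolation=cv2.INTER_CUBIC)[:,:,::-1])
E
```

```text
[0.61908856 0.06420944 0.03669358] [  5.02053949 -16.27427894   0.81733872]
```

View pics/p4.png

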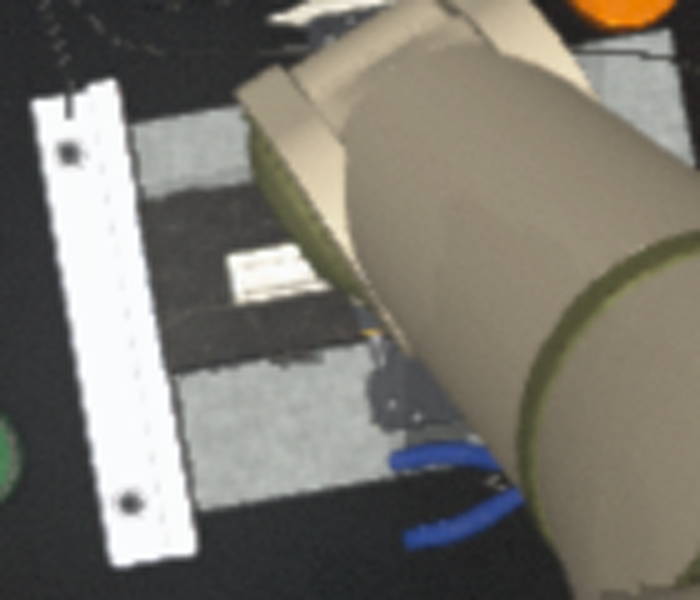

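The lead end at (140..175, 195..375) is flush along the bar's edge, and the force rises with no further motion. I back off.

>>> {"method": "move_arm", "body": {"rows": [{"fingers":0.4,"translation":[0.003,-0.015,0],"angular":[0,0,0]},{"fingers":0.4,"translation":[0.009,-0.045,0.0],"angular":[0,0,0]},{"fingers":0.4,"translation":[0.016,-0.08,0.03],"angular":[0,0,0]},{"fingers":0.4,"translation":[0.02,-0.1,0.075],"angular":[0,0,0]},{"fingers":0.4,"translation":[0.02,-0.13,0.11],"angular":[0,0,0]}]}}

```text
time_s: 7.25
tcp_pos: [0.6387, -0.0603, 0.1484]
ee_rot: [0.635, 0.772, 0.001, -0.0]
wrist_force: [0.9, 1.2, 0.7]
width: 0.0371
grasp_force: 0.0
```

>>> {"method": "move_arm", "body": {"rows": [{"fingers":0.4,"translation":[0,-0.04,0.02],"angular":[0,0,0]},{"fingers":0.4,"translation":[0,-0.08,0.04],"angular":[0,0,0]},{"fingers":0.4,"translation":[0,-0.08,0.04],"angular":[0,0,0]},{"fingers":0.4,"translation":[0,-0.08,0.04],"angular":[0,0,0]},{"fingers":0.4,"translation":[0,-0.08,0.04],"angular":[0,0,0]}]}}

```text
time_s: 7.75
tcp_pos: [0.6378, -0.1392, 0.1861]
ee_rot: [0.635, 0.772, 0.0, -0.001]
wrist_force: [-0.3, -0.0, 0.1]
width: 0.0375
grasp_force: 0.0
```

```bash
python3 - <<'E'
from h import *
c=manip.capture("top"); s=manip.capture("side")
a=cv2.resize(c["pixels"][140:260,200:340],(460,400),interpolation=cv2.INTER_CUBIC); b=cv2.resize(s["pixels"][150:280,180:290],(340,400))
cv2.imwrite("pics/p5.png",np.hstack([a,b])[:,:,::-1])
E
```

```text
(no output)
```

View pics/p5.png

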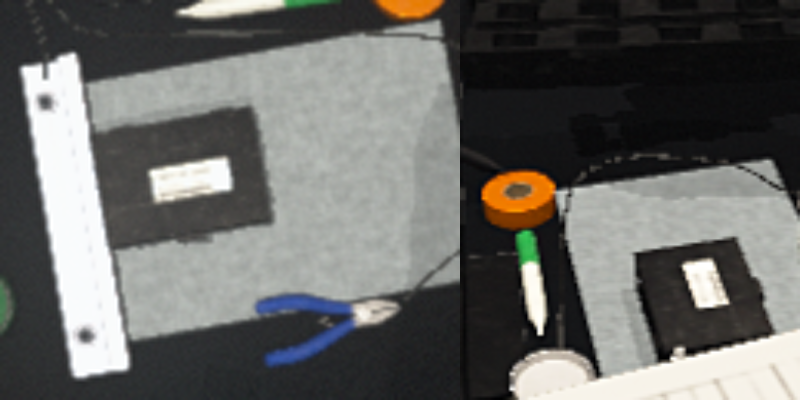

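The box lies flat against the bar. Its rear edge, (255,107)-(272,222), is parallel to the bar edge, (82,55)-(128,370). The bystanders are untouched and the arm is clear.

```bash
python3 -c "
from cell import manip; print(manip.finish_job())"
```

```text
the job is handed in; nothing more can be done
None
```

I tipped the box over and slid it, lid up, until its leading end sat flush against the stop bar. In the last pictures it lay parallel to the bar, with the nearby pen, tape and cutters undisturbed. I handed the job in at about 8 s; no verdict was returned.

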